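Clamp the bottle on the shaker

ROBOT

A 6-joint arm with a two-finger parallel gripper is mounted at the origin on a cart in front of the work surface, level with it; the furniture and walls round the work are solid. World frame = base frame: x ahead of the robot, y to its left, z up, the work surface at z = 0. Lengths are in m, angles in rad, forces in N, time in s.
With the tool pointing down it reaches from about 0.275 to 0.775 m from the base axis. Payload 14.6 kg.
Tool frame: the origin (TCP) lies between the finger pads; the fingertips stand 22 mm ahead of it and the grasp point (between the pads) lies 3 mm ahead of it; z points along the fingers, y is the direction in which the jaws open and shut (so a half turn about z gives the same grasp; the last joint's range is limited). The gripper opens to 85 mm and grips with 20 to 120 N. Pads are 22 mm wide; open, the fingers measure 114 mm over their backs; the gripper's body (76 mm by 85 mm) begins 54 mm behind the grasp point. The pads swing forward as they close: fully open they stand 13 mm farther back than shut.
Start: joints at [1.079, 0.263, -0.048, 1.259, 0, 1.415], TCP at [0.174, 0.496, 0.231] pointing down, gripper open.
Joint ranges: [-2.65, 2.65], [-0.89, 1.7], [-1.18, 1.37], [-2.13, 2.11], [-1.35, 1.29], [-3.14, 3.14]. Speed limits (rad/s): [1.89, 1.89, 2.57, 2.79, 3.14, 3.14].

INTERFACE

Orientations are given as a unit quaternion [w, x, y, z].
In Python, from rig import manip gives the robot as it stands.
- The arm moves only by the shell command python3 -m creep 'ROWS' [FORCE]. ROWS is JSON, a list that holds one entry, the list of rows, each a list of 5 numbers: the opening, from 0 (shut) to 1 (fully open), then the shift along the world's x, y, z in m, then the turn about the world's z in rad. A call has 1 to 8 rows; each row shifts and turns the pose as measured when the row begins; what a row does not reach is not made up. A row lasts 1/8 s, in which the tool goes at most 62.5 mm and 10.7 degrees, less where a joint would pass 70% of its speed; a pose out of reach is approached as far as the arm can. A call is refused whole if a number of a shift passes 0.0625 or a number of a turn 0.188, either way. A call with a gripper value outside its range is refused whole. The fingers move at their own pace and stop on an object; FORCE is the grip in N (left out, the last holds). Time passes only in rows, so rows that do not move let the fingers close. It gives the time, the measured TCP pose, the force and the opening at its end, in the units of the state.
- manip.state(): the state, without advancing time (a new reading comes with each control period).
- manip.get_image(name): name is "scene" or "top" or "wrist"; returns the picture (400x640x3 uint8, red, green, blue); there is no depth.
- manip.calibration(name): a dict with "camera_matrix" (3x3 intrinsics, pixels), "k1" (the pictures are not rectified: a ray, as slopes to the right and down, at radius r is drawn at 1 + k1 r^2 times it, then the intrinsics apply), "extrinsics" (4x4, takes a point from camera to world coordinates). Camera axes: x right, y down, z forward; pixel columns grow to the right and rows downward; lengths in m; the calibration is good to about 2 mm. A picture is of the moment at which its call begins: read the wrist's pose just before it. calibration takes no time and is no camera call; for the wrist camera it gives the pose at the moment of the call.
- manip.close_job(): hands the job in, once; it reports no verdict.
Trained networks look in the newest picture that a camera, given by its name, has taken for a name from the list of things; names that differ only in an ending like _2 or _b are one class to them, and where a whole thing is asked for, a point or a joint stands for the part that bears it (a point fixed in the world has none). Each returns a list of dicts, best first, with "p" (0 to 1); they miss things now and then, are a little off and sometimes report something else, mostly with a low value. They report only what shows in the picture. A call takes as long as a camera call. They do not tell look-alikes from the thing itself.
- manip.find_in(query, camera): "extent" ([left, top, right, bottom] in pixels, round what is visible of it).
- manip.cut_out(query, camera): "mask" (400x640 bool, what is visible of it) and "extent" ([left, top, right, bottom] in pixels, round what is visible of it).
- manip.spot_point(query, camera): "at" ([column, row] in pixels: a listed point, or the origin of a listed thing).
The state is a dict: "t": time; "qpos": joint angles; "qvel": joint speeds; "effort": joint torques, N m; "tool_pos": TCP position; "eef_rot": TCP orientation; "ft_force": force on the tool from outside, world axes, zero at the start; "wrist_torque": the same for the moment, N m; "width": finger opening in m.
Only numpy, scipy, OpenCV 4.12 (cv2) and the standard library are available. Lean on these libraries where they do the work, as an engineer would, in place of code of your own. Each camera call takes 0.05 s, during which the arm holds its last target.

TASK

Stand the blue-capped bottle with the pink contents upright in the open bay of the bottle shaker, set down rather than dropped, and let go of it. Then slide the shaker's orange grip all the way to its end stop at the green end, so that the bottle stays standing between the two clamp bars. Leave the other blue-capped bottle standing where it is.

Things in the scene. Friction and masses are not known exactly. Their poses are not given: they have to be found in the camera images.
- pink_bottle_center (a point): Loose round screw-cap bottle, pink contents, blue cap: 56 mm diameter, 105 mm tall, about 0.16 kg, standing on the worktop. The point is on its axis half-way up (52.5 mm over its foot); z is its axis. Body 56 mm across up to 66 mm over the foot; neck and cap above that 35 mm across, the cap being the top 25 mm.
- white_bottle_center (a point): The other blue-capped bottle, same size, with whitish contents, loose on the worktop (point half-way up its axis). To be left alone.
- bottle_shaker: White bench-top shaker, fixed; 150 mm (its x) by 300 mm (its y), platform top 46 mm over the worktop. Origin: centre of underside, z up. Two clamp bars stand across it, 40 mm over the platform: one fixed, face at y = +115 mm, and one sliding, face at y = -4 mm plus joint clamp_slide. Lips 12 mm high, inner faces at x = -44 and +44 mm, bound the bay between them in front and behind.
- bay_floor (a point): Platform top (46 mm over the worktop) at shaker x = 0, y = +85.5 mm: where the foot of the clamped bottle is centred. Axes as the shaker's. The fixed bar's face is 29.5 mm from here to +y; the sliding bar's face is 89.5 mm less the joint value to -y. The sliding bar can push the standing bottle along the platform into place.
- grip_center (a point): Centre of the clamp slide's orange upright grip: 26 mm along shaker x, 18 mm along y, 48 mm high (top 24 mm above, flat carriage 24 mm below this point, which is 80 mm over the worktop). It moves with the sliding bar, 85 mm behind (-y of) its face; beside it are only low rails. Axes as the shaker's; it slides along +y.
- clamp_slide (a joint): Travel of the clamp slide in m: 0 = open (pointer at the red mark), 0.060 = end stop, clamped (green mark); grows as the grip moves along the shaker's +y. About 2.5 N of friction; stays where it is left; starts between 0 and 0.015. At the end stop the bars are 59 mm apart.
There are look-alikes about, which are no part of the job. What is shaped like the part that bears white_bottle_center but turquoise or yellow is not meant.

How it is judged:
On the way:
1. the pink bottle stands upright on the platform in the bay, let go, with the slide not yet closed (x of pink_bottle_center in the frame of bay_floor between -0.02 and 0.02 m and y of pink_bottle_center in the frame of bay_floor between -0.065 and 0.006 m and z of pink_bottle_center in the frame of bay_floor between 0.047 and 0.058 m and angle between pink_bottle_center's own z axis and vertical below 0.1 rad and contact force between the fingers and pink_bottle below 0.1 N and value of joint clamp_slide below 0.055 m), for 0.2 s.
At the end, for the whole second after the job is handed in: The clamp slide is at its end stop (within 3.5 mm), the pink bottle stands upright (within 0.1 rad), at rest on the platform between the two bars and the two lips, and the other blue-capped bottle still stands within 30 mm of its start (value of joint clamp_slide above 0.0565 m and x of pink_bottle_center in the frame of bay_floor between -0.02 and 0.02 m and y of pink_bottle_center in the frame of bay_floor between -0.008 and 0.008 m and z of pink_bottle_center in the frame of bay_floor between 0.047 and 0.058 m and angle between each of pink_bottle_center, white_bottle_center's own z axis and vertical below 0.1 rad and linear speed of pink_bottle below 0.03 m/s and distance of white_bottle_center from where it was at the start of the episode below 0.03 m); the robot touches nothing.
It fails at once if the other blue-capped bottle is knocked over or moved by more than 30 mm (distance of white_bottle_center from where it was at the start of the episode above 0.03 m or angle between white_bottle_center's own z axis and vertical above 0.4 rad).
It fails at once if the pink bottle is dropped or flung (faster than 0.7 m/s while not held) (linear speed of pink_bottle above 0.7 m/s and contact force between the fingers and pink_bottle below 0.05 N).
It fails at once if the pink bottle is tipped over (angle between pink_bottle_center's own z axis and vertical above 1 rad).
It also fails if it takes over 48 s, if anything falls off the work surface, if the arm or the gripper's body presses on something with over 40 N, if the wrist force passes 120 N, or if a joint passes its speed limit or range.

## Working session

There is one attempt and no reset: what is moved stays moved. The work goes in short steps, Python scripts to look and compute and a shell command to move; the robot and the scene stay as the last step left them, time stands still between calls to the robot, and variables do not carry over. Pictures are saved under pics/ and viewed, and the job is handed in when it is done.

```bash
mkdir -p pics; ls; python3 - <<'E'
from rig import manip
import cv2
for n in ("scene","top","wrist"):
    im=manip.get_image(n); cv2.imwrite(f"pics/{n}0.png",im[:,:,::-1])
    for q in ("pink_bottle_center","white_bottle_center","bottle_shaker","grip_center","bay_floor"):
        for d in manip.spot_point(q,n)[:6]: print(n,q,d)
print(manip.state())
print(manip.calibration("top"),manip.calibration("scene"))
E
```

```text
pics
scene pink_bottle_center {'at': [321.5, 195.2], 'p': 0.6}
scene pink_bottle_center {'at': [373.1, 244.3], 'p': 0.21}
scene white_bottle_center {'at': [259.4, 172.6], 'p': 0.93}
scene white_bottle_center {'at': [261.3, 151.7], 'p': 0.83}
scene white_bottle_center {'at': [288.1, 161.6], 'p': 0.72}
scene white_bottle_center {'at': [309.6, 153.8], 'p': 0.65}
scene white_bottle_center {'at': [270.9, 187.8], 'p': 0.57}
scene bottle_shaker {'at': [401.2, 272.0], 'p': 0.95}
scene grip_center {'at': [427.4, 266.7], 'p': 0.71}
scene bay_floor {'at': [373.3, 246.7], 'p': 0.82}
top pink_bottle_center {'at': [305.0, 203.6], 'p': 0.75}
top white_bottle_center {'at': [196.5, 223.5], 'p': 0.82}
top white_bottle_center {'at': [232.7, 208.3], 'p': 0.8}
top white_bottle_center {'at': [270.9, 244.7], 'p': 0.78}
top white_bottle_center {'at': [229.8, 173.3], 'p': 0.7}
top white_bottle_center {'at': [226.8, 246.4], 'p': 0.57}
top bottle_shaker {'at': [417.4, 182.8], 'p': 0.6}
top grip_center {'at': [450.3, 178.0], 'p': 0.94}
top bay_floor {'at': [391.1, 189.9], 'p': 0.91}
wrist white_bottle_center {'
[... 1038 characters left out ...]
3733,  0.15355305],
       [ 0.00727114, -0.08319282, -0.99650694,  1.03582391],
       [ 0.        ,  0.        ,  0.        ,  1.        ]])} {'camera_matrix': array([[516.56313325,   0.        , 329.2394682 ],
       [  0.        , 516.56313325, 203.52415406],
       [  0.        ,   0.        ,   1.        ]]), 'k1': -0.07927893945403204, 'extrinsics': array([[ 8.68676969e-01, -3.43203658e-01,  3.57227619e-01,
        -6.49967401e-02],
       [-4.95378184e-01, -6.00543995e-01,  6.27652264e-01,
        -8.00970558e-01],
       [-8.81651557e-04, -7.22189836e-01, -6.91694343e-01,
         1.09283493e+00],
       [ 0.00000000e+00,  0.00000000e+00,  0.00000000e+00,
         1.00000000e+00]])}
```

View pics/scene0.png

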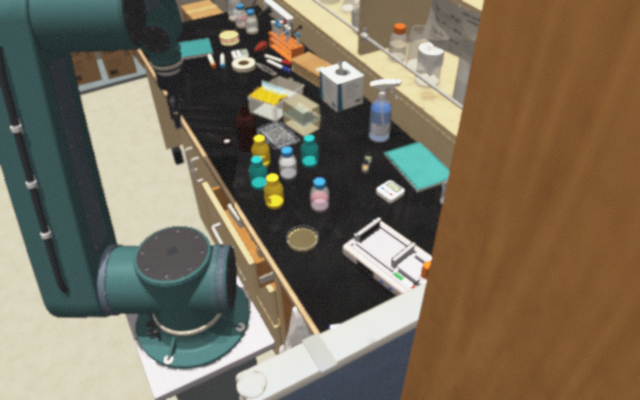

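View pics/top0.png

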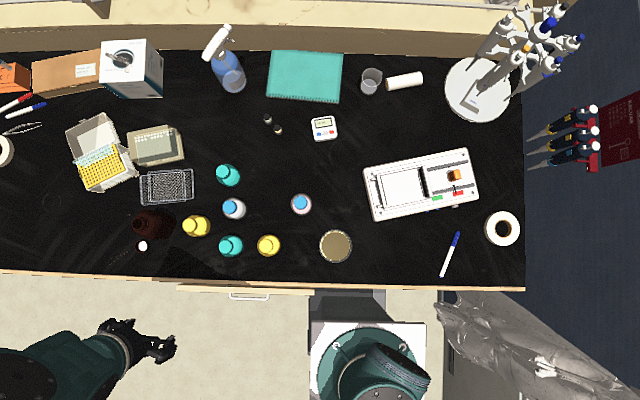

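```bash
python3 - <<'E'
import cv2,numpy as np
a=cv2.imread("pics/scene0.png")[110:330,220:480]; b=cv2.imread("pics/top0.png")[120:300,160:500]
cv2.imwrite("pics/c1.png",cv2.resize(a,None,fx=2.7,fy=2.7,interpolation=3)); cv2.imwrite("pics/c2.png",cv2.resize(b,None,fx=2.35,fy=2.35,interpolation=3))
E
```

```text
(no output)
```

View pics/c1.png

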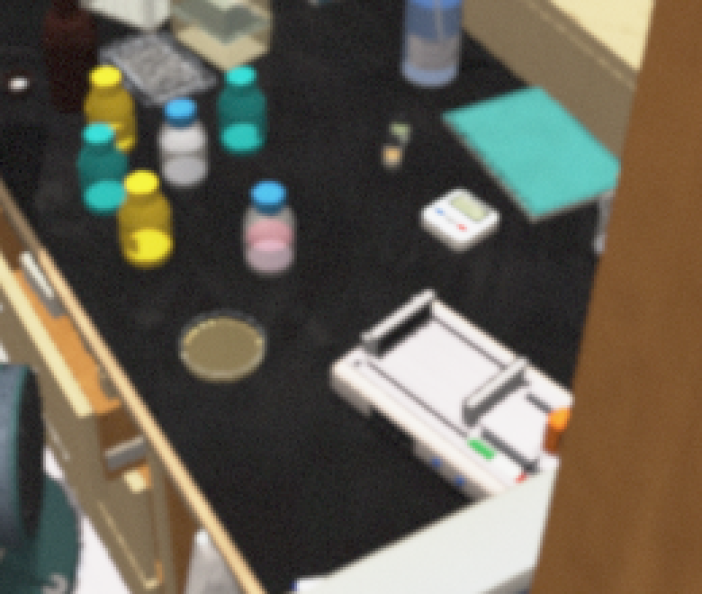

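View pics/c2.png

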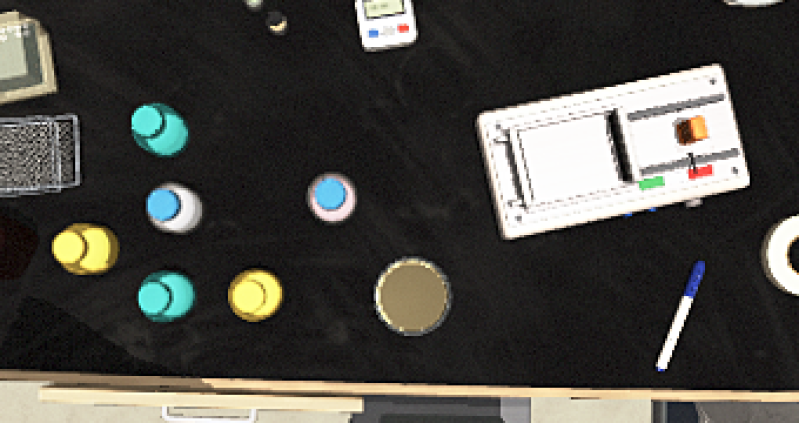

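The pink bottle is the blue cap at top (301,204) / scene (320,195), with pink contents visible. The blue cap at top (233,208) / scene (288,162) has whitish contents, so I leave that one alone. The yellow and turquoise bottles are decoys. The shaker is at top (422,184), with its fixed bar to the left (+y) and its orange grip at (453,175).

```bash
cat > h.py <<'E'
from rig import manip
import numpy as np, cv2
def ray(cam,uv):
    c=manip.calibration(cam);K=c["camera_matrix"];T=c["extrinsics"]
    d=np.array([(uv[0]-K[0,2])/K[0,0],(uv[1]-K[1,2])/K[1,1]])
    n=cv2.undistortPoints(np.array([[uv]],float),K,np.array([c["k1"],0,0,0.]))[0,0]
    return T[:3,3],T[:3,:3]@np.r_[n,1]
def atz(cam,uv,z):
    o,d=ray(cam,uv); return o+d*(z-o[2])/d[2]
def proj(cam,p):
    c=manip.calibration(cam);T=c["extrinsics"]
    q=np.linalg.inv(T)@np.r_[p,1]; q=q[:3]/q[2]
    return cv2.projectPoints(q.reshape(1,3),np.zeros(3),np.zeros(3),c["camera_matrix"],np.array([c["k1"],0,0,0.]))[0][0,0]
def tri(l):
    A=0;b=0
    for cam,uv in l:
        o,d=ray(cam,uv);d=d/np.linalg.norm(d);P=np.eye(3)-np.outer(d,d);A=A+P;b=b+P@o
    return np.linalg.solve(A,b)
E
python3 - <<'E'
from h import *
np.set_printoptions(precision=4,suppress=True)
print("pink",atz("top",[305,203.6],.0525),atz("scene",[321.5,195.2],.0525),tri([("top",[305,203.6]),("scene",[321.5,195.2])]))
# blue cap blob centre in top
im=cv2.imread("pics/top0.png");hsv=cv2.cvtColor(im,cv2.COLOR_BGR2HSV)
m=cv2.inRange(hsv,(97,90,120),(112,255,255));m[:190]=0;m[222:]=0;m[:,:220]=0;m[:,320:]=0
n,_,st,ce=cv2.connectedComponentsWithStats(m)
for s,c in zip(st[1:],ce[1:]):
    if s[4]>30: print("cap",s,c,atz("top",c,.103))
print("white",atz("top",[232.7,208.3],.0525),atz("scene",[288.1,161.6],.0525))
print("bay",atz("top",[391.1,189.9],.046),atz("scene",[373.3,246.7],.046))
print("grip",atz("top",[450.3,178],.08),atz("scene",[427.4,266.7],.08))
# shaker outline by white color, top
m=cv2.inRange(hsv,(0,0,170),(179,60,255));m[:130]=0;m[235:]=0;m[:,:350]=0;m[:,485:]=0
cs,_=cv2.findContours(m,0,2);c=max(cs,key=cv2.contourArea);r=cv2.minAreaRect(c);bx=cv2.boxPoints(r);print(r)
P=np.array([atz("top",p,.046) for p in bx]);print(P,P.mean(0),[np.linalg.norm(P[i]-P[(i+1)%4]) for i in range(4)])
for i in range(2): v=P[(i+1)%4]-P[i];print(np.arctan2(v[1],v[0]))
E
```

```text
pink [0.4686 0.1856 0.0525] [0.47   0.1854 0.0525] [0.4692 0.1853 0.0529]
cap [294 196  13  13 136] [300.125  202.1324] [0.4679 0.1964 0.103 ]
cap [222 201  14  13 140] [228.6071 206.6429] [0.4509 0.377  0.103 ]
white [0.4501 0.3779 0.0525] [0.4542 0.3758 0.0525]
bay [ 0.5134 -0.0452  0.046 ] [ 0.4954 -0.0563  0.046 ]
grip [ 0.5458 -0.1955  0.08  ] [ 0.5589 -0.2049  0.08  ]
((421.0046691894531, 184.8678741455078), (56.34131622314453, 107.68021392822266), 77.96940612792969)
[[ 0.5692  0.0335  0.046 ]
 [ 0.6423 -0.2579  0.046 ]
 [ 0.4903 -0.2895  0.046 ]
 [ 0.4211 -0.001   0.046 ]] [ 0.5307 -0.1287  0.046 ] [np.float64(0.3003972359510017), np.float64(0.15522589932357284), np.float64(0.2967026087242666), np.float64(0.15207407405833248)]
-1.324877938273113
-2.9363731050900097
```

```bash
cat >> h.py <<'E'
def circ(cam,x,y,z,r): return [proj(cam,[x+r*np.cos(a),y+r*np.sin(a),z]) for a in np.linspace(0,6.283,24)]
def shk(o,yaw,p):
    c,s=np.cos(yaw),np.sin(yaw); return [o[0]+c*p[0]-s*p[1],o[1]+s*p[0]+c*p[1],p[2]]
def overlay(cam,src,out,bot,o,yaw,q,crop,f):
    im=cv2.imread(src);x0,y0,x1,y1=crop
    im=cv2.resize(im[y0:y1,x0:x1],None,fx=f,fy=f,interpolation=cv2.INTER_CUBIC)
    def L(pts,col):
        p=np.array([((u-x0+.5)*f,(v-y0+.5)*f) for u,v in pts]);cv2.polylines(im,[np.round(p).astype(int).reshape(-1,1,2)],False,col,1)
    if bot is not None:
        for z,r in((bot[2],.028),(bot[2]+.066,.028),(bot[2]+.105,.0175)): L(circ(cam,bot[0],bot[1],z,r),(0,255,0))
    S=lambda *P:L([proj(cam,shk(o,yaw,p)) for p in P],(0,0,255))
    S((-.075,-.15,.046),(.075,-.15,.046),(.075,.15,.046),(-.075,.15,.046),(-.075,-.15,.046))
    S((-.044,.115,.086),(.044,.115,.086)); S((-.044,-.004+q,.086),(.044,-.004+q,.086))
    S((-.044,.115,.046),(.044,.115,.046),(.044,-.004+q,.046),(-.044,-.004+q,.046),(-.044,.115,.046))
    g=-.089+q; z=.104
    S((-.013,g-.009,z),(.013,g-.009,z),(.013,g+.009,z),(-.013,g+.009,z),(-.013,g-.009,z))
    cv2.imwrite(out,im)
E
python3 - <<'E'
from h import *
for cam,q in(("top","pink_bottle_center"),("scene","pink_bottle_center"),("top","bottle_shaker"),("top","grip_center"),("scene","bottle_shaker")):
    manip.get_image(cam)
    for d in manip.find_in(q,cam)[:3]: print(cam,q,d)
a=([.469,.193,0],[.5307,-.1287],.225,.008)
overlay("top","pics/top0.png","pics/o1.png",*a,(280,140,500,240),3.6)
overlay("scene","pics/scene0.png","pics/o2.png",*a,(290,160,450,320),3.6)
E
```

```text
top pink_bottle_center {'extent': [293.0, 194.2, 312.8, 215.9], 'p': 0.87}
scene pink_bottle_center {'extent': [341.4, 218.9, 431.4, 297.0], 'p': 0.63}
scene pink_bottle_center {'extent': [314.0, 177.2, 327.2, 211.9], 'p': 0.57}
top bottle_shaker {'extent': [362.5, 145.3, 480.3, 220.9], 'p': 0.72}
top grip_center {'extent': [417.0, 167.3, 461.9, 198.6], 'p': 0.64}
scene bottle_shaker {'extent': [340.6, 216.3, 430.9, 295.1], 'p': 0.77}
```

View pics/o1.png

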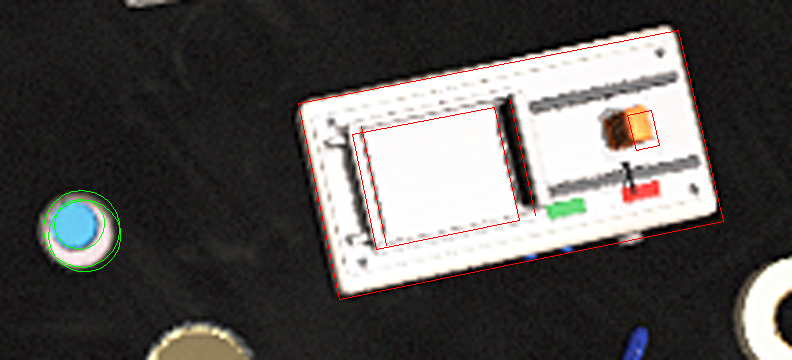

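View pics/o2.png

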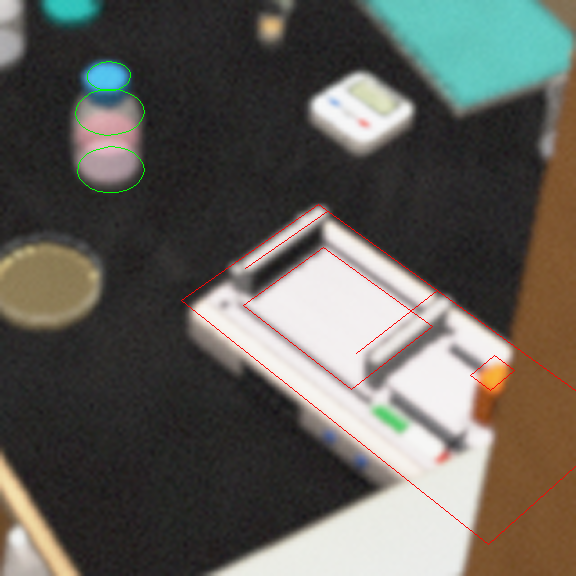

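In the top overlay the pink bottle sits about 3 mm further toward +y than my estimate, at about (0.468, 0.196). The shaker outline fits with a yaw of about 0.21. I'm moving above the bottle and turning the jaw axis to the shaker's x, then I'll refine with the wrist camera.

```bash
python3 -m creep '[[[1,0.04,-0.04,0,-0.14],[1,0.042,-0.042,0,-0.14],[1,0.042,-0.042,0,-0.14],[1,0.042,-0.042,0,-0.14],[1,0.042,-0.042,0,-0.14],[1,0.042,-0.042,0,-0.14],[1,0,0,0,0]]]'
python3 - <<'E'
from h import *
im=manip.get_image("wrist");cv2.imwrite("pics/w1.png",im[:,:,::-1])
print(manip.spot_point("pink_bottle_center","wrist"));print(manip.state()["tool_pos"],manip.state()["eef_rot"],manip.state()["qpos"]);print(manip.calibration("wrist"))
E
```

```text
t: 2.28
tool_pos: [0.43, 0.2373, 0.2306]
eef_rot: [0.001, 0.566, 0.825, 0.001]
ft_force: [-0.4, 0.1, -0.1]
width: 0.0854
[{'at': [338.7, 229.1], 'p': 0.67}]
[0.42786735 0.23948467 0.23077812] [4.56993807e-04 5.63160007e-01 8.26347032e-01 1.08674297e-03] [ 3.43584273e-01  2.01901537e-01 -1.31312886e-01  1.23528666e+00
  5.39690713e-04  1.53999565e+00]
{'camera_matrix': array([[301.12773485,   0.        , 320.70696377],
       [  0.        , 301.12773485, 200.84901718],
       [  0.        ,   0.        ,   1.        ]]), 'k1': -0.004594844023197173, 'extrinsics': array([[ 0.9302702 ,  0.35385218,  0.09688134,  0.40409322],
       [ 0.36687021, -0.89860313, -0.24066298,  0.29982162],
       [ 0.00189875,  0.25942448, -0.96576153,  0.37453322],
       [ 0.        ,  0.        ,  0.        ,  1.        ]])}
```

View pics/w1.png

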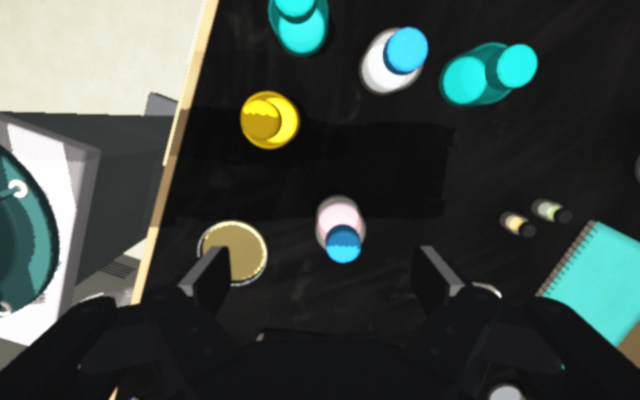

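The wrist picture shows the pink bottle alone, with its cap at (343,244) and its body at (340,222).

```bash
python3 - <<'E'
from h import *
np.set_printoptions(precision=4,suppress=True)
im=cv2.imread("pics/w1.png");hsv=cv2.cvtColor(im,cv2.COLOR_BGR2HSV)
m=cv2.inRange(hsv,(97,90,60),(115,255,255));m[:210]=0;m[275:]=0;m[:,:315]=0;m[:,370:]=0
x,y,w,h=cv2.boundingRect(m);print(x,y,w,h)
print(atz("wrist",(x+w/2,y+h/2),.105),atz("wrist",(x+w/2,y+h/2),.095))
for p in([.468,.196],[.466,.1955]):
  print([proj("wrist",[*p,z]) for z in(.105,.08,0)])
  c=np.array(circ("wrist",*p,.105,.0175));print(c.min(0),c.max(0)); c=np.array(circ("wrist",*p,.0,.028));print(c.min(0),c.max(0))
E
```

```text
325 225 37 39
[0.4676 0.2002 0.105 ] [0.4699 0.1965 0.095 ]
[array([342.2437, 248.3486]), array([340.5518, 238.53  ]), array([336.534 , 215.2157])]
[324.1762 231.3779] [360.156  264.7177]
[315.0892 194.3826] [357.8043 235.1976]
[array([340.1374, 248.0939]), array([338.6062, 238.2924]), array([334.9702, 215.0203])]
[322.066  231.1146] [358.0579 264.4711]
[313.522  194.1796] [356.2478 235.0095]
```

```bash
python3 -m creep '[[[1,0.02,-0.022,0,-0.08],[1,0.021,-0.021,0,-0.08],[1,0,0,-0.02,0],[1,0,0,0,0]]]' 40
python3 - <<'E'
from h import *
s=manip.state();print(s["tool_pos"],s["eef_rot"])
E
```

```text
t: 2.88
tool_pos: [0.4667, 0.1998, 0.211]
eef_rot: [0.0, 0.625, 0.781, 0.001]
ft_force: [-0.3, -0.2, 0.3]
width: 0.0856
[0.46671786 0.19982552 0.21102514] [2.88350890e-04 6.25016360e-01 7.80610340e-01 1.40105313e-03]
```

```bash
python3 -m creep '[[[1,0.002,-0.003,-0.03,0],[1,0,0,-0.035,0],[1,0,0,-0.035,0],[1,0,0,-0.018,0],[1,0,0,0,0]]]' 40
python3 - <<'E'
from h import *
im=manip.get_image("wrist");cv2.imwrite("pics/w2.png",im[:,:,::-1])
E
```

```text
t: 3.5
tool_pos: [0.4671, 0.2023, 0.0944]
eef_rot: [0.002, 0.62, 0.784, 0.004]
ft_force: [-0.2, 0.6, 0.5]
width: 0.0851
```

View pics/w2.png

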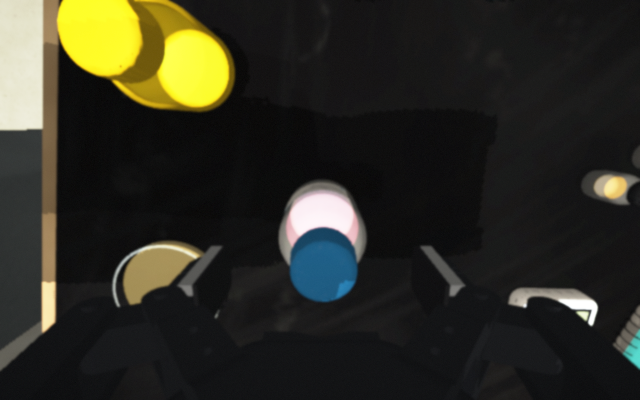

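The cap at (323,264) sits centred between the pads. I'm measuring it once more, since y drifted to 0.202.

```bash
python3 - <<'E'
from h import *
print(atz("wrist",(323.5,264.5),.105),manip.state()["tool_pos"],manip.state()["qvel"].round(3))
E
```

```text
[0.46996518 0.19961234 0.105     ] [0.46754072 0.20238605 0.0951057 ] [-0.008 -0.012  0.021  0.008 -0.002  0.   ]
```

```bash
python3 -m creep '[[[1,0.002,-0.004,-0.003,0],[1,0,0,0,0],[0,0,0,0,0],[0,0,0,0,0],[0,0,0,0,0],[0,0,0,0,0]]]' 40
```

```text
t: 4.3
tool_pos: [0.471, 0.199, 0.0951]
eef_rot: [0.003, 0.62, 0.785, 0.006]
ft_force: [-0.7, 0.4, 1.7]
width: 0.0324
```

```bash
python3 -m creep '[[[0,0,0,0.02,0],[0,0,0,0.03,0],[0,0,0,0.035,0],[0,0,0,0.03,0],[0,0,-0.02,0.01,0],[0,0.01,-0.04,0,0],[0,0,0,0,0]]]' 40
python3 - <<'E'
from h import *
im=manip.get_image("wrist");cv2.imwrite("pics/w3.png",im[:,:,::-1])
s=manip.state();print(s["tool_pos"],s["eef_rot"],s["width"])
manip.get_image("top")
for q in("bay_floor","grip_center","bottle_shaker"): print(q,manip.spot_point(q,"top")[:2])
E
```

```text
t: 5.18
tool_pos: [0.4795, 0.1373, 0.2227]
eef_rot: [0.002, 0.619, 0.785, 0.004]
ft_force: [-0.6, 0.5, -2.4]
width: 0.0322
[0.4791722  0.13826928 0.22274139] [0.00203579 0.61912101 0.78528033 0.00445246] 0.03276532946327097
bay_floor [{'at': [393.0, 190.8], 'p': 0.98}]
grip_center [{'at': [452.7, 176.2], 'p': 0.66}]
bottle_shaker []
```

View pics/w3.png

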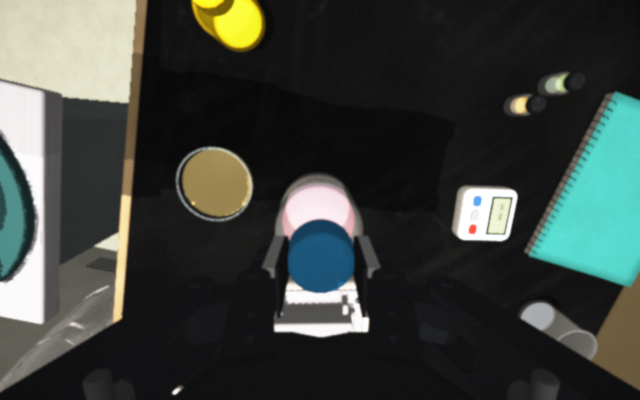

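The bottle is held upright and clear, with a jaw width of 33 mm. The shaker pose fits the top view: bar faces, floor edges and grip all line up at o≈(0.531,-0.129), yaw≈0.225, slide≈9 mm. I'm aiming for bay y≈-24 mm, which is world (0.517,-0.069).

```bash
python3 -m creep '[[[0,0.007,-0.03,0,0],[0,0.008,-0.042,0,0],[0,0.008,-0.042,0,0],[0,0.008,-0.042,0,0],[0,0.006,-0.035,0,0],[0,0,-0.008,0,0],[0,0,0,0,0]]]' 40
python3 - <<'E'
from h import *
s=manip.state();print(s["tool_pos"],s["eef_rot"],s["width"])
im=manip.get_image("top");cv2.imwrite("pics/t2.png",im[:,:,::-1])
im=manip.get_image("scene");cv2.imwrite("pics/s2.png",im[:,:,::-1])
E
```

```text
t: 6.3
tool_pos: [0.516, -0.0603, 0.2216]
eef_rot: [0.001, 0.615, 0.789, 0.004]
ft_force: [-0.2, 0.6, -2.7]
width: 0.0325
[ 0.51601546 -0.06032717  0.22160347] [0.00101753 0.61493524 0.78856474 0.00438885] 0.03253992863148948
```

```bash
python3 -m creep '[[[0,0.001,-0.008,-0.02,0],[0,0,0,-0.02,0],[0,0,0,-0.015,0],[0,0,0,0,0]]]' 40
python3 - <<'E'
from h import *
s=manip.state();p=s["tool_pos"];print(p,s["ft_force"])
for c in("top","scene"):
    im=manip.get_image(c);cv2.imwrite(f"pics/{c}3.png",im[:,:,::-1])
a=([p[0],p[1],p[2]-.0951],[.5307,-.1287],.225,.009)
overlay("top","pics/top3.png","pics/o3.png",*a,(340,130,500,240),4)
overlay("scene","pics/scene3.png","pics/o4.png",*a,(310,150,450,300),4)
E
```

```text
t: 6.9
tool_pos: [0.5168, -0.0633, 0.1659]
eef_rot: [0.001, 0.612, 0.791, 0.005]
ft_force: [0.1, -0.1, -1.8]
width: 0.0323
[ 0.51681219 -0.06328901  0.16594198] [ 0.11165556 -0.10020679 -1.78786004]
```

View pics/o3.png

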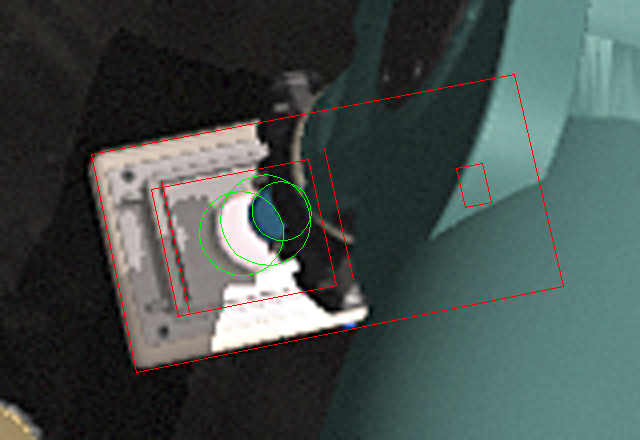

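View pics/o4.png

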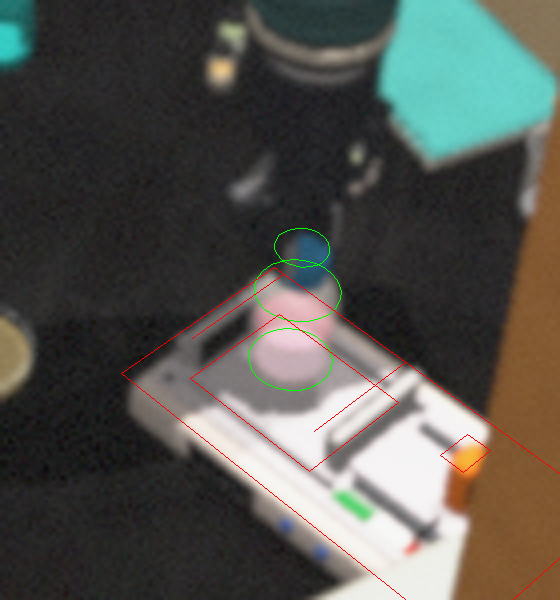

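The bottle hangs over the bay, well inside both lips and both bars. In the scene view it stands at about (381,230), in line with the model to within a few mm. I'm lowering it gently.

```bash
python3 -m creep '[[[0,0,-0.003,-0.01,0],[0,0,-0.002,-0.008,0],[0,0,0,-0.002,0],[0,0,0,0,0]]]' 40
```

```text
t: 7.5
tool_pos: [0.518, -0.0689, 0.1468]
eef_rot: [0.003, 0.612, 0.791, 0.006]
ft_force: [0.8, -0.2, -2.0]
width: 0.0325
```

```bash
python3 -m creep '[[[0,0,0,-0.003,0],[0,0,0,-0.002,0],[0,0,0,-0.001,0],[0,0,0,0,0]]]' 40
```

```text
t: 8.0
tool_pos: [0.5183, -0.0692, 0.1412]
eef_rot: [0.004, 0.612, 0.791, 0.006]
ft_force: [-0.6, 1.0, 0.2]
width: 0.0324
```

```bash
python3 -m creep '[[[0,0,0,-0.001,0],[0,0,0,0,0]]]' 40
```

```text
t: 8.25
tool_pos: [0.5185, -0.0694, 0.1413]
eef_rot: [0.005, 0.612, 0.791, 0.006]
ft_force: [-0.2, 0.4, -2.7]
width: 0.0325
```

```bash
python3 -m creep '[[[0,0,0,-0.002,0],[0,0,0,-0.001,0],[0,0,0,0,0]]]' 40
```

```text
t: 8.62
tool_pos: [0.5191, -0.0701, 0.1413]
eef_rot: [0.007, 0.612, 0.791, 0.006]
ft_force: [0.3, 0.0, -2.2]
width: 0.0326
```

```bash
python3 -m creep '[[[0,0,0,-0.004,0],[0,0,0,0,0]]]' 40
python3 - <<'E'
from h import *
for i in range(4):
    im=manip.get_image("scene");s=manip.state();print(s["tool_pos"],s["ft_force"].round(1),s["wrist_torque"].round(2))
cv2.imwrite("pics/s5.png",cv2.resize(im[180:300,310:450,::-1],None,fx=5,fy=5,interpolation=2))
E
```

```text
t: 8.88
tool_pos: [0.5207, -0.0713, 0.1406]
eef_rot: [0.01, 0.612, 0.79, 0.006]
ft_force: [1.0, 0.4, -2.3]
width: 0.0324
[ 0.52068567 -0.07127423  0.14045205] [-0.7 -0.2 -1.2] [-0.03 -0.04  0.06]
[ 0.52068339 -0.07131876  0.14025101] [-1.8 -1.1  8.3] [-0.43  0.21  0.03]
[ 0.52073139 -0.07137693  0.14024086] [-0.9 -1.7  8. ] [-0.35  0.2  -0.01]
[ 0.52072759 -0.0714143   0.14023645] [-1.  -2.1  8.3] [-0.4   0.23 -0.02]
```

View pics/s5.png

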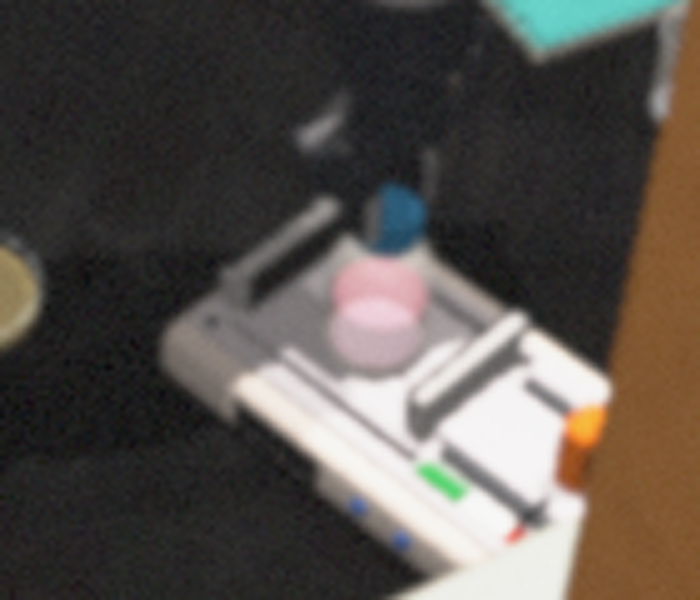

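Firm contact now: +8 N at z=0.140. The picture shows the bottle standing on the platform in the middle of the bay. I'm releasing it.

```bash
python3 -m creep '[[[0.8,0,0,0,0],[0.8,0,0,0,0],[0.8,0,0,0,0],[0.8,0,0,0,0]]]' 40
python3 - <<'E'
from h import *
im=manip.get_image("wrist");cv2.imwrite("pics/w6.png",im[:,:,::-1])
s=manip.state();print(s["tool_pos"],s["eef_rot"])
E
```

```text
t: 9.57
tool_pos: [0.5206, -0.0711, 0.1392]
eef_rot: [0.009, 0.612, 0.79, 0.006]
ft_force: [0.1, 0.4, -0.1]
width: 0.0682
[ 0.52055307 -0.07114743  0.13920698] [0.00911402 0.61241856 0.79046107 0.0056335 ]
```

View pics/w6.png

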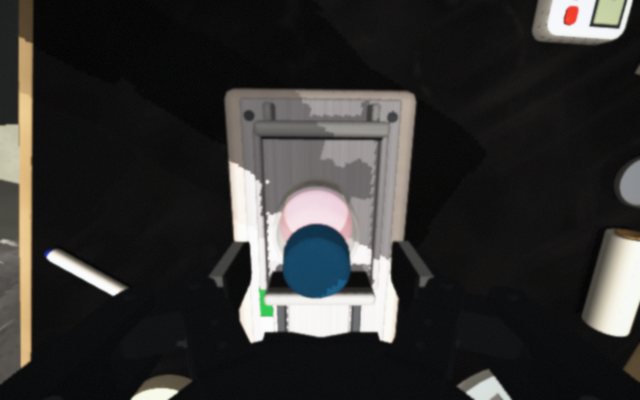

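The bottle stands free in the bay, between the lips and short of the sliding bar. I'm rising and moving to behind the grip.

```bash
python3 -m creep '[[[0.8,0,0,0.02,0],[0.8,0,0,0.035,0],[0.8,0,0,0.04,0],[0.6,0.005,-0.03,0.02,0],[0.3,0.01,-0.045,0,0],[0,0.01,-0.045,0,0],[0,0.01,-0.045,0,0],[0,0,0,0,0]]]' 40
python3 - <<'E'
from h import *
s=manip.state();print(s["tool_pos"],s["eef_rot"],s["width"])
for c in("top","scene","wrist"):
    im=manip.get_image(c);cv2.imwrite(f"pics/{c}7.png",im[:,:,::-1])
print(manip.spot_point("grip_center","wrist"),manip.spot_point("grip_center","scene"))
print(atz("top",(457.6,174),.104))
E
```

```text
t: 10.62
tool_pos: [0.5555, -0.2406, 0.2579]
eef_rot: [0.009, 0.612, 0.791, 0.006]
ft_force: [0.4, 0.8, 0.2]
width: 0.0001
[ 0.55547437 -0.24064397  0.25788928] [0.0091796  0.61161633 0.79108142 0.00560224] 0.0001398635535493897
[{'at': [322.7, 155.0], 'p': 0.67}] [{'at': [426.8, 269.8], 'p': 0.69}]
[ 0.55295674 -0.20598069  0.104     ]
```

View pics/wrist7.png

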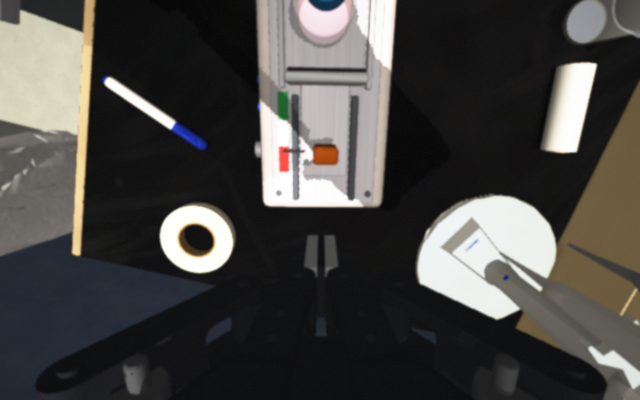

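View pics/scene7.png

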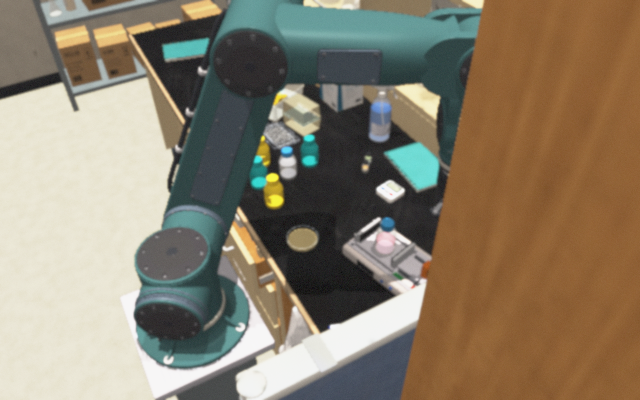

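```bash
python3 - <<'E'
from h import *
np.set_printoptions(precision=4,suppress=True)
im=cv2.imread("pics/wrist7.png");hsv=cv2.cvtColor(im,cv2.COLOR_BGR2HSV)
m=cv2.inRange(hsv,(3,140,60),(18,255,255));m[:,:300]=0;m[:,360:]=0;m[200:]=0
x,y,w,h=cv2.boundingRect(m);print(x,y,w,h)
for z in(.08,.104):print(z,atz("wrist",(x+w/2,y+h/2),z))
print("fingertip", [proj("wrist",p) for p in ([.5555,-.2406,.236],)])
p=shk([.5307,-.1287],.225,(0,-.08,.104));print(p)
for q in(.006,.009,.012):
  P=[proj("wrist",shk([.5307,-.1287],.225,(a,-.089+q+b,z))) for z in(.104,.056) for a in(-.013,.013) for b in(-.009,.009)];print(q,np.min(P,0),np.max(P,0))
E
python3 - <<'E'
import cv2
im=cv2.imread("pics/wrist7.png");cv2.imwrite("pics/w7c.png",cv2.resize(im[60:220,240:410],None,fx=3.7,fy=3.7,interpolation=2))
E
```

```text
314 145 24 19
0.08 [ 0.5574 -0.2076  0.08  ]
0.104 [ 0.5558 -0.205   0.104 ]
fingertip [array([318.2125, 239.0384])]
[np.float64(0.5485485089705396), np.float64(-0.20668352856551547), 0.104]
0.006 [305.0094 143.5316] [331.8921 166.7366]
0.009 [305.0718 140.841 ] [332.028  163.7416]
0.012 [305.1345 138.1379] [332.1646 160.7306]
```

View pics/w7c.png

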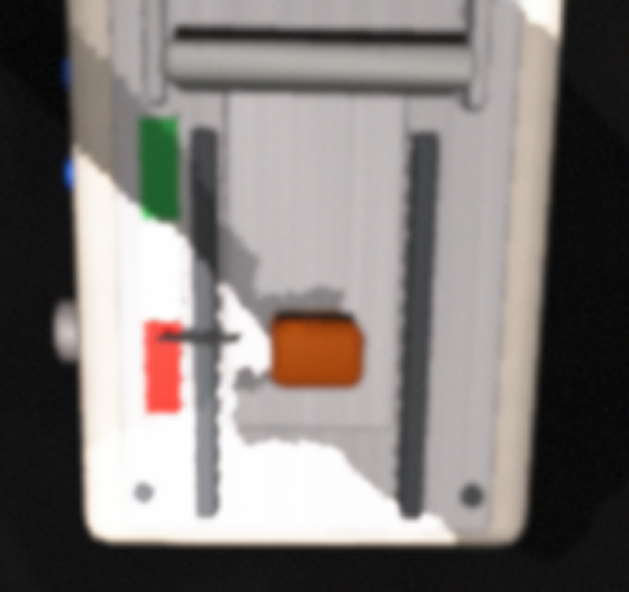

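The grip centre is at about (0.554,-0.206) from the wrist and top views. The shut fingers will go down about 36 mm behind it, at (0.562,-0.241).

```bash
python3 -m creep '[[[0,0.006,0,-0.02,0],[0,0,0,-0.04,0],[0,0,0,-0.04,0],[0,0,0,-0.035,0],[0,0,0,-0.018,0],[0,0,0,-0.006,0],[0,0,0,0,0]]]' 40
python3 - <<'E'
from h import *
s=manip.state();print(s["tool_pos"],s["eef_rot"],s["ft_force"])
im=manip.get_image("wrist");cv2.imwrite("pics/w8.png",im[:,:,::-1])
E
```

```text
t: 11.75
tool_pos: [0.5614, -0.2303, 0.0989]
eef_rot: [0.012, 0.607, 0.795, 0.006]
ft_force: [0.5, -0.4, -0.8]
width: -0.0002
[ 0.5614272  -0.23028098  0.09890231] [0.01186974 0.60699289 0.79459317 0.00635804] [ 0.48177515 -0.40683302 -0.81103198]
```

View pics/w8.png

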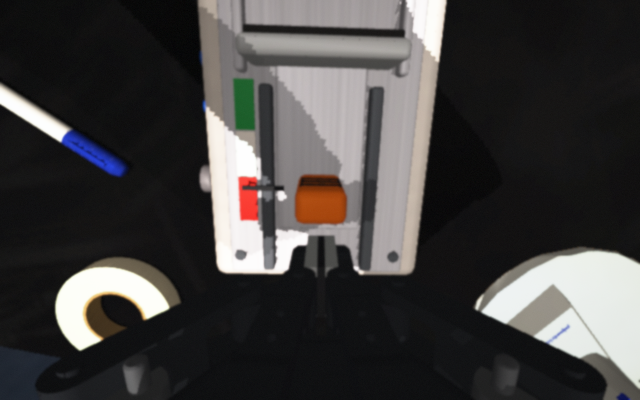

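```bash
python3 -m creep '[[[0,0,0,-0.005,0],[0,-0.001,0.005,-0.002,0],[0,-0.002,0.007,0,0],[0,-0.002,0.007,0,0],[0,-0.002,0.007,0,0],[0,0,0,0,0]]]' 40
```

```text
t: 12.55
tool_pos: [0.5554, -0.2034, 0.094]
eef_rot: [0.014, 0.607, 0.795, 0.006]
ft_force: [0.2, 0.3, 0.0]
width: 0.0002
```

```bash
python3 - <<'E'
from h import *
im=manip.get_image("wrist");cv2.imwrite("pics/w9.png",im[:,:,::-1])
print(manip.state()["tool_pos"],manip.state()["ft_force"],manip.state()["eef_rot"])
E
```

```text
[ 0.5553997  -0.20352906  0.09390392] [0.62548634 0.34687754 0.81006912] [0.01428875 0.60704666 0.79451189 0.00640694]
```

View pics/w9.png

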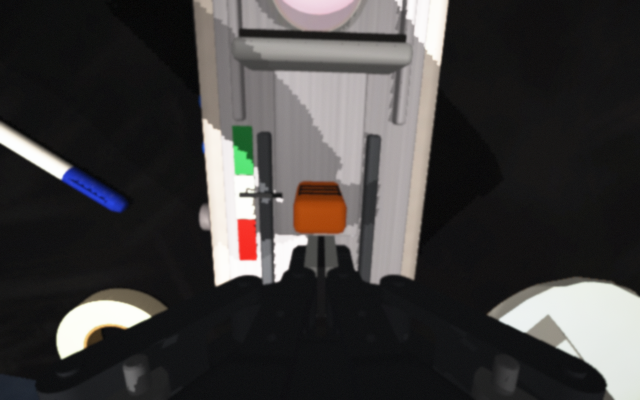

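The grip is sliding with the fingers behind it, and the pointer at (262,194) has left the red mark. Continuing.

```bash
python3 -m creep '[[[0,-0.001,0.006,0,0],[0,-0.002,0.006,0,0],[0,-0.001,0.006,0,0],[0,-0.001,0.006,0,0],[0,0,0,0,0]]]' 40
python3 - <<'E'
from h import *
im=manip.get_image("wrist");cv2.imwrite("pics/w10.png",im[:,:,::-1])
im=manip.get_image("scene");cv2.imwrite("pics/s10.png",cv2.resize(im[180:300,310:450,::-1],None,fx=5,fy=5,interpolation=2))
print(manip.state()["tool_pos"],manip.state()["ft_force"],manip.state()["eef_rot"])
E
```

```text
t: 13.22
tool_pos: [0.5495, -0.1786, 0.0939]
eef_rot: [0.014, 0.607, 0.794, 0.005]
ft_force: [-1.0, -1.4, 0.5]
width: -0.0001
[ 0.54962773 -0.17870253  0.09383261] [-0.01278557 -0.09298605  0.30698496] [0.01417714 0.60734193 0.79429353 0.00570838]
```

View pics/w10.png

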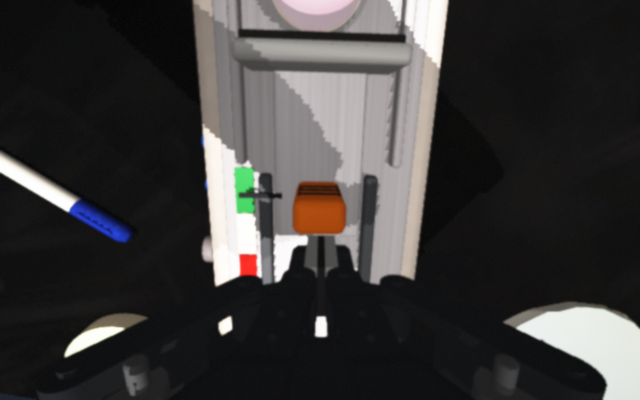

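View pics/s10.png

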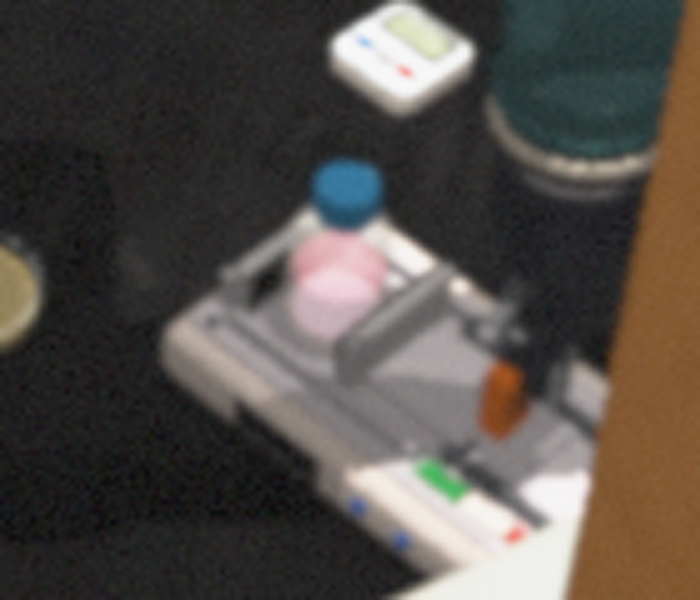

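The slide is going well. The pointer is entering the green mark, and the bar is pushing the upright bottle toward the fixed bar.

```bash
python3 -m creep '[[[0,-0.001,0.005,0,0],[0,-0.001,0.005,0,0],[0,-0.001,0.005,0,0],[0,-0.001,0.004,0,0],[0,0,0,0,0]]]' 40
python3 - <<'E'
from h import *
im=manip.get_image("wrist");cv2.imwrite("pics/w11.png",im[:,:,::-1])
print(manip.state()["tool_pos"],manip.state()["ft_force"],manip.state()["eef_rot"])
E
```

```text
t: 13.95
tool_pos: [0.5497, -0.1791, 0.0946]
eef_rot: [0.027, 0.612, 0.79, -0.009]
ft_force: [-0.0, -0.5, -0.2]
width: 0.0
[ 0.54963408 -0.17871213  0.09463079] [ 0.66712131 -3.11425256 -0.84666942] [ 0.02679159  0.61195764  0.79039065 -0.00852473]
```

View pics/w11.png

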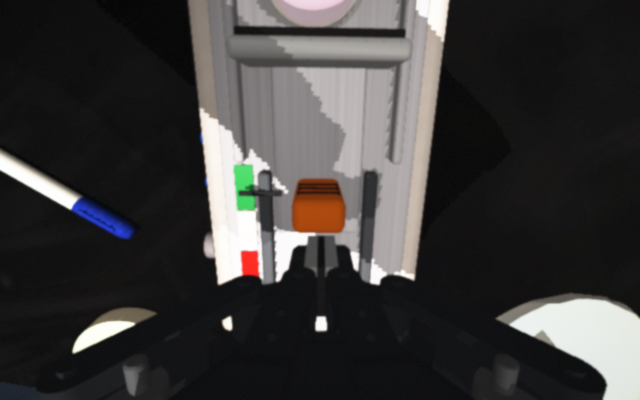

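The fingers stopped at y=-0.179, which looks like the end stop. I'm giving one firmer push and checking the force and pictures.

```bash
python3 -m creep '[[[0,-0.003,0.012,0,0]]]' 40; python3 -m creep '[[[0,-0.003,0.012,0,0]]]' 40
python3 - <<'E'
from h import *
for i in range(2):
    print(manip.state()["tool_pos"],manip.state()["ft_force"],manip.state()["eef_rot"]);im=manip.get_image("wrist")
im=manip.get_image("scene");cv2.imwrite("pics/s12.png",im[:,:,::-1]);cv2.imwrite("pics/s12c.png",cv2.resize(im[180:300,310:450,::-1],None,fx=5,fy=5,interpolation=2))
E
```

```text
t: 14.12
tool_pos: [0.5496, -0.1764, 0.0961]
eef_rot: [0.035, 0.614, 0.788, -0.016]
ft_force: [12.4, -108.7, -36.2]
width: -0.0003
t: 14.25
tool_pos: [0.5495, -0.1764, 0.097]
eef_rot: [0.043, 0.617, 0.786, -0.025]
ft_force: [13.3, -98.3, -50.1]
width: -0.0001
[ 0.54948134 -0.17638169  0.09700293] [ 13.27052359 -98.34145069 -50.10554903] [ 0.04319796  0.61668507  0.78562501 -0.02503586]
[ 0.54944147 -0.17641953  0.09700844] [ 13.33144628 -91.93439293 -43.41667457] [ 0.0436987   0.61682114  0.78547186 -0.02561356]
```

View pics/s12c.png

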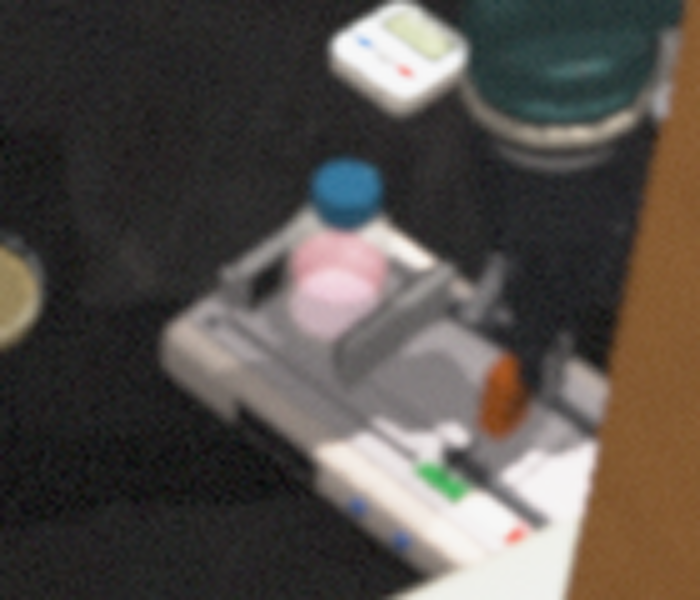

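About 100 N against the hard stop, so it is at the end. I'm backing off straight away, along -y and then up.

```bash
python3 -m creep '[[[0,0.001,-0.006,0,0],[0,0.002,-0.01,0,0],[0,0.003,-0.012,0,0],[0,0,0,0.03,0],[0,0,0,0.05,0],[0,0,0,0.05,0],[0,0,-0.01,0.03,0],[0,0,0,0,0]]]' 40
python3 - <<'E'
from h import *
print(manip.state()["tool_pos"],manip.state()["ft_force"],manip.state()["eef_rot"])
for c in("top","scene","wrist"):
    im=manip.get_image(c);cv2.imwrite(f"pics/{c}13.png",im[:,:,::-1])
overlay("scene","pics/scene13.png","pics/o13.png",None,[.533,-.1287],.22,.06,(310,150,450,300),4)
E
```

```text
t: 15.4
tool_pos: [0.5551, -0.2151, 0.261]
eef_rot: [0.041, 0.616, 0.786, -0.023]
ft_force: [0.0, -0.1, -0.4]
width: 0.0004
[ 0.55506799 -0.21506619  0.26103991] [ 0.04856744 -0.06524286 -0.38348068] [ 0.0406806   0.61620052  0.78621222 -0.02263509]
```

View pics/o13.png

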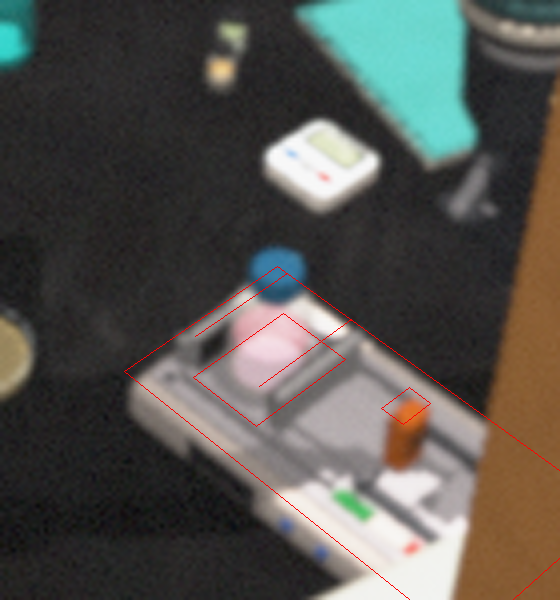

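View pics/wrist13.png

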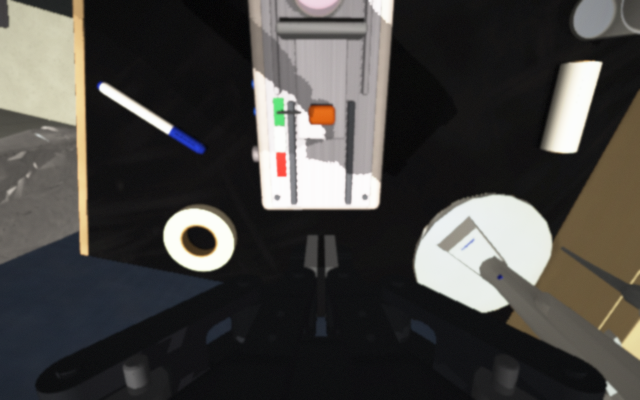

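View pics/top13.png

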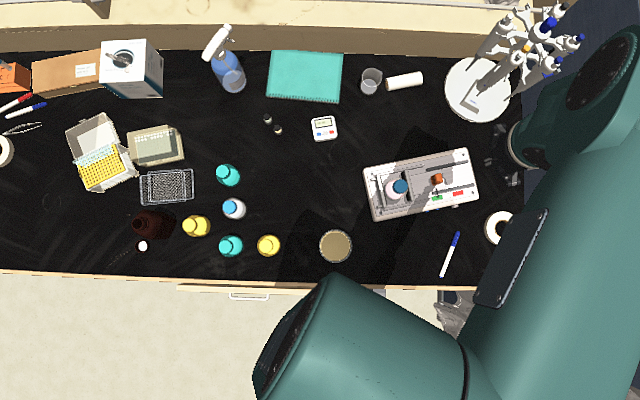

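```bash
python3 - <<'E'
from h import *
b=shk([.532,-.1287],.22,(0,.0855,.046))
overlay("top","pics/top13.png","pics/o14.png",b,[.532,-.1287],.22,.06,(350,140,490,230),5.5)
im=cv2.imread("pics/wrist13.png");hsv=cv2.cvtColor(im,cv2.COLOR_BGR2HSV)
m=cv2.inRange(hsv,(3,140,60),(18,255,255));m[:,:300]=0;m[:,360:]=0;m[200:]=0
x,y,w,h=cv2.boundingRect(m);a=atz("wrist",(x+w/2,y+h/2),.1);print(a, np.hypot(a[0]-.5560,a[1]+.2054))
print(manip.find_in("white_bottle_center","scene")[:3])
E
```

```text
[ 0.5438371  -0.15945947  0.1       ] 0.04752334794295055
[{'extent': [249.1, 133.7, 268.5, 169.6], 'p': 0.84}, {'extent': [245.2, 157.8, 269.7, 187.8], 'p': 0.81}, {'extent': [302.5, 136.3, 317.8, 166.5], 'p': 0.68}]
```

View pics/o14.png

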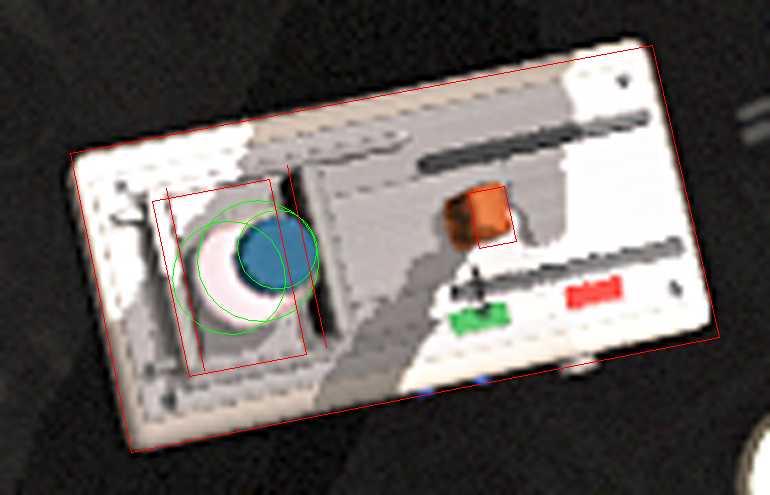

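```bash
python3 - <<'E'
import cv2
im=cv2.imread("pics/wrist13.png");cv2.imwrite("pics/w13c.png",cv2.resize(im[0:215,245:400],None,fx=2.75,fy=2.75,interpolation=2))
hsv=cv2.cvtColor(im,cv2.COLOR_BGR2HSV)
for n,l,h in(("g",(50,100,60),(75,255,255)),("r1",(0,160,150),(3,255,255)),("r2",(176,160,150),(179,255,255))):
    m=cv2.inRange(hsv,l,h);m[:,:265]=0;m[:,295:]=0;print(n,cv2.boundingRect(m))
E
```

```text
g (274, 98, 10, 27)
r1 (277, 153, 9, 23)
r2 (0, 0, 0, 0)
```

View pics/w13c.png

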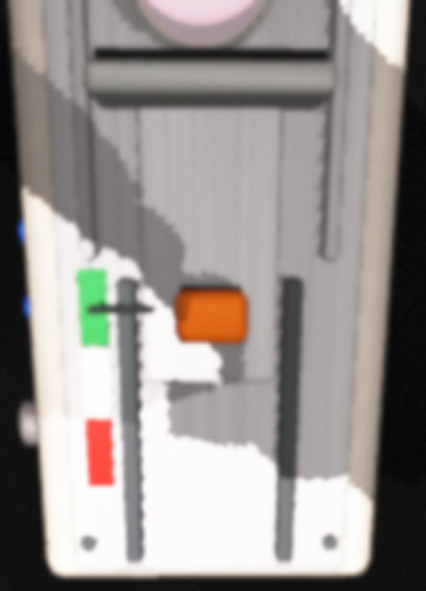

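The pointer at row 112 lines up with the green mark's centre (111.5), and the stop was hard. One more look from above the bay to check the bottle's fit between the bars.

```bash
python3 -m creep '[[[0,0,0.02,0.02,0],[0,-0.005,0.04,0.01,0],[0,-0.01,0.04,0,0],[0,-0.01,0.03,0,0],[0,0,0,0,0]]]' 40
python3 - <<'E'
from h import *
im=manip.get_image("wrist");cv2.imwrite("pics/w15.png",im[:,:,::-1])
print(manip.state()["tool_pos"])
b=shk([.534,-.1287],.22,(0,.0855,.046))
overlay("wrist","pics/w15.png","pics/o15.png",b,[.534,-.1287],.22,.06,(220,0,420,240),2.5)
E
```

```text
t: 16.23
tool_pos: [0.5259, -0.0789, 0.2825]
eef_rot: [0.033, 0.616, 0.787, -0.024]
ft_force: [-0.2, -0.4, 0.9]
width: -0.0002
[ 0.5262721  -0.0798698   0.28242788]
```

View pics/o15.png

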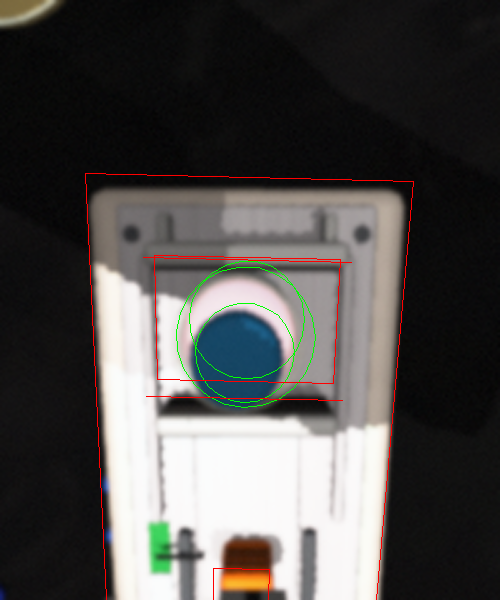

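The rim, fixed bar and sliding bar in this view are all displaced by the same ~15 px (enlarged) from the model at 60 mm travel. So the bars are about 59 mm apart, with the bottle upright and roughly centred between them and the lips. The arm is clear, so I'm handing in.

```bash
python3 - <<'E'
from h import *
print(manip.state()["ft_force"],manip.state()["qvel"].round(3)); manip.close_job()
E
```

```text
[ 0.41499537 -0.00521588  0.11184381] [-0.031  0.016  0.021  0.    -0.004 -0.01 ]
the job is handed in; nothing more can be done
```

The pink bottle is standing upright in the shaker bay with the orange grip pushed to its end stop at the green mark. I handed the job in at about 16 s of the 48 s allowed, with the arm clear of everything.

- **Bottle:** I gripped it by the cap and lowered it until there was firm contact with the platform (about 8 N). I then let go, with the slide still open at roughly 9 mm.
- **Slide:** I pushed the grip from behind with the fingers shut until it hit a hard stop. The pointer ended within a pixel of the green mark's centre, and the bar spacing in the last wrist picture matches 60 mm of travel.
- **Final pictures:** The pink bottle is upright between both bars and both lips. In the last top view the other blue-capped bottle stands where it started, at pixel (233,208).

**Checks that disagreed or came close:**
- My confirming push at the stop reached about 115 N at the wrist, near the 120 N limit, and I backed off at once.
- Adding up the slide's travel from the images gave only 56–59 mm, against the 60 mm shown by the pointer and the stop.
- My shaker model was off by up to about 6 mm between cameras. In the last top view the sliding bar alone read about 55 mm, so I relied on the pointer and the hard stop instead.

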